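# Load a brazed cutter tooth into the cooling box

### The arm

A 6-joint arm with a two-finger parallel gripper is mounted at the origin on the work surface. World frame = base frame: x ahead of the robot, y to its left, z up, the work surface at z = 0. Lengths are in mm, angles in rad, forces in N, time in s.
With the tool pointing down it reaches from about 275 to 750 mm from the base axis. Payload 10.2 kg.
Tool frame: the origin (TCP) lies at the very end of the fingers, on their centre line; the grasp point (between the pads) lies 19 mm behind it; z points along the fingers, y is the direction in which the jaws open and shut (so a half turn about z gives the same grasp; the last joint's range is limited). The gripper opens to 85 mm and grips with 20 to 120 N. Pads are 22 mm wide; open, the fingers measure 114 mm over their backs; the gripper's body (76 mm by 85 mm) begins 54 mm behind the grasp point. The pads swing forward as they close: fully open they stand 13 mm farther back than shut.
Start: joints at [-1.468, 0.313, 1.498, -0, 1.331, -0.223], TCP at [168.022, -497.393, 231.294] pointing down, gripper open.
Joint ranges: [-2.94, 2.94], [-0.97, 2.17], [0.19, 2.56], [-1.23, 4.37], [0.02, 3.11], [-2.88, 2.88]. Speed limits (rad/s): [2.39, 2.39, 3.01, 3.14, 3.14, 3.14].

### API

Orientations are given as a unit quaternion [w, x, y, z].
In Python, from rig import readout, cams, finish_job gives the robot as it stands. The module is installed in compiled form; this text tells all that it offers.
- The arm moves only by the tool carry_out, never from a script. Its argument "steps" is one flat list of numbers, 7 for each row, row after row: the shift along the tool's x, y, z in cm, then the turn, a rotation vector about the tool's x, y, z in units of 5 degrees (1.0 is 5 degrees), then the opening, from -1 (shut) to 1 (fully open), so that 0 is half open. In form: [x, y, z, ax, ay, az, hand, x, y, z, ax, ay, az, hand, ...]. A call has 1 to 20 rows; each row shifts and turns the commanded pose from where the row before left it, along the tool's axes as they then stand; what a row does not reach is not made up. A row lasts 1/12 s, in which the tool goes at most 41.7 mm and 7.16 degrees, less where a joint would pass 70% of its speed; a pose out of reach is approached as far as the arm can. A call with a gripper value outside its range is refused whole. The fingers move at their own pace and stop on an object; "grip_force" is the grip in N (left out, the last holds). Time passes only in rows, so rows that do not move let the fingers close. It gives the time, the measured TCP pose, the force and the opening at its end, in the units of the state.
- readout.sense(): the state, without advancing time (a new reading comes with each control period).
- cams.capture(name): name is "scene" or "top" or "wrist"; returns the picture (384x512x3 uint8, red, green, blue); there is no depth.
- cams.calibration(name): a dict with "fx", "fy", "cx", "cy" (pixels), "R" (3x3) and "t" (3): a world point X has camera coordinates R X + t; the wrist camera has in their place "T_tool_cam" (4x4, takes a point from camera to tool coordinates, whose origin is the TCP and whose axes are the flange's). Camera axes: x right, y down, z forward; pixel columns grow to the right and rows downward; lengths in mm; the calibration is good to about 2 mm. A picture is of the moment at which its call begins: read the wrist's pose just before it. calibration takes no time and is no camera call.
- finish_job(): hands the job in, once; it reports no verdict.
The state is a dict: "time_s": time; "joints": joint angles; "dq": joint speeds; "tau": joint torques, N m; "eef_pos": TCP position; "ee_rot": TCP orientation; "force": force on the tool from outside, world axes, zero at the start; "wrist_torque": the same for the moment, N m; "grip_width": opening from 0.0 (shut) to 1.0 (fully open).
Only numpy, scipy, OpenCV 4.12 (cv2) and the standard library are available. Lean on these libraries where they do the work, as an engineer would, in place of code of your own. Each camera call takes 0.05 s, during which the arm holds its last target.

### The job

Put the carbide-tipped cutter tooth into the cooling box without picking it up: press the red flap lever down with one fingertip and keep it down so that the yellow flap stays open, and with the other fingertip push the tooth along the slide plate, under the flap, until it drops down the chute into the pan. The flap must not touch the tooth, whose braze joint is fresh. Then let the flap spring shut, and leave the spare blank, the flux jar and the wire brush where they are.

Things in the scene. Friction and masses are not known exactly. Their poses are not given: they have to be found in the camera images.
- box: Cooling box, fixed: white and amber steel case, 324 mm long (x -170 to +154), 94 mm wide (y -47 to +47). Origin at bench level under the flap's shaft, on the centre line; x points along the slide plate to the flap and into the box (the way to push), y left (lever side), z up. Slide plate: level, top at z 100 mm, x -170 to -20; lane 40 mm wide (y -20 to +20) between rails 8 mm high, x -140 to -30.
- brink (a point): The edge where the slide plate ends and the chute begins, on the centre line at plate height (box frame x -20, y 0, z 100 mm); axes as the box. From here a smooth 48 degree chute goes down to the pan; a tooth whose middle is pushed past the edge tips over and slides down by itself.
- mouth (a point): Middle of the flap's shaft, over the centre line (box frame x 0, y 0, z 165 mm; shaft radius 6 mm). The hood stands over x -30 to +154: cheeks at both sides (y 43 to 47 mm either way), a header above the shaft and a slatted roof, all up to z 178 mm; the pan is seen through the slats.
- pan (a point): Middle of the pan floor inside the box (box frame x 100, y 0, z 12 mm); the pan is 90 mm long in x and 86 mm wide.
- flap (a joint): Angle in rad of flap and lever, fixed on one shaft: 0 shut by its return spring, 1.45 at the stop. Pressing the lever's free end down swings the flap in (+x of the box) and up. It resists with about 0.26 N m at 0 and 0.5 N m at 1 rad, 2 to 8 N on the lever. From 0.5 rad on, the flap is well clear of a tooth going over the brink.
- lever_end (a point): Upper face of the press lever at the middle of its free end (shut: box frame x -152, y 84, z 209 mm). The lever is a flat bar, red outside, 36 mm wide (y 66 to 102), 6 mm thick, 158 mm from shaft to free end, clear above and below; shut, it rises 15 degrees towards its free end. A fingertip kept at one height below the shaft opens it further as it slides towards the shaft.
- tooth_center (a point): Centre (half-way up) of the brazed cutter tooth, the part to load: a grey steel block 56 mm long (x), 28 wide (y), 24 high (z) with a black carbide tip and golden seam at its +x end, 0.2 to 0.4 kg. It starts on the slide plate between the rails, tip towards the flap.
- blank_center (a point): Centre of the spare tooth blank: the same block, darker, without tip or seam, lying on the bench on the box's left (+y) side. To be left alone.
- flux_jar: White round flux jar with lid, 64 mm across, 80 mm high, standing on the bench on the box's right (-y) side; origin at the centre of its underside. To be left alone.
- wire_brush: Hand brush lying on the bench on the box's left (+y) side, about 200 mm long. To be left alone.
- flap_edge (a point): Middle of the lower edge of the flap: a yellow 3 mm steel plate 82 mm wide that hangs 82 mm down from the shaft in the mouth (shut: box frame x 0, y 0, z 83 mm). It moves with the flap; its z points up along the plate to the shaft.
Things that resemble listed ones, but are neither listed nor needed, are in the scene too. What is shaped like the part that bears tooth_center but blue or green is not meant.

How it is judged (in metres and radians):
On the way, in this order (a step that is already met when the one before it is completed fails the run):
1. the lever is pressed and the flap open by at least 0.4 rad while the tooth is still on the slide plate (value of joint flap above 0.4 rad and x of tooth_center in the frame of box below -0.02 m), for 0.2 s.
2. the tooth has gone down the chute into the pan while the flap is held open (value of joint flap above 0.4 rad and x of tooth_center in the frame of box above 0.03 m and z of tooth_center in the frame of box below 0.07 m), for 0.05 s.
At the end, for the whole second after the job is handed in: The tooth lies at rest in the pan inside the box (its centre more than 30 mm beyond the flap's shaft and less than 65 mm above the bench), the flap is shut (within 0.06 rad), and the blank, jar and brush are within 15 mm of where they were (x of tooth_center in the frame of box between 0.03 and 0.15 m and y of tooth_center in the frame of box between -0.045 and 0.045 m and z of tooth_center in the frame of box below 0.065 m and linear speed of tooth below 0.02 m/s and value of joint flap below 0.06 rad and distance of each of blank_center, flux_jar, wire_brush from where it was at the start of the episode below 0.015 m); the robot touches nothing.
It fails at once if the flap touches the tooth (over 0.5 N) (contact force between tooth and flap above 0.5 N).
It fails at once if the tooth is lifted off the slide plate (its centre over 20 mm higher than it lay) (height (world z) of tooth_center above 0.132 m).
It fails at once if the tooth falls off the slide plate on to the bench (x of tooth_center in the frame of box below -0.03 m and height (world z) of tooth_center below 0.09 m).
It fails at once if the spare blank, the flux jar or the wire brush is moved (over 15 mm) (distance of any of blank_center, flux_jar, wire_brush from where it was at the start of the episode above 0.015 m).
It also fails if it takes over 37 s, if anything falls off the work surface, if the arm or the gripper's body presses on something with over 40 N, if the wrist force passes 120 N, or if a joint passes its speed limit or range.

## Working session

There is one attempt and no reset: what is moved stays moved. The work goes in short steps, Python scripts to look and compute and a tool call to move; the robot and the scene stay as the last step left them, time stands still between calls to the robot, and variables do not carry over. Pictures are saved under pics/ and viewed, and the job is handed in when it is done.

Besides the shell and the picture viewer there is one more tool, called after "Call:" by a JSON object that holds its "method" and its "body", one argument or row to a line. carry_out: Moves the arm, as the interface text tells. Its arguments: {"type":"object","properties":{"steps":{"type":"array","items":{"type":"number"}},"grip_force":{"type":"number"}},"required":["steps"]}

```bash
mkdir -p pics; python3 - <<'E'
from rig import readout,cams
import cv2
print(readout.sense())
for n in("scene","top","wrist"):
    cv2.imwrite(f"pics/{n}0.png",cams.capture(n)[:,:,::-1]); print(n,cams.calibration(n))
E
```

```text
{'time_s': 0.0, 'joints': array([-1.46839460e+00,  3.13435597e-01,  1.49842133e+00, -1.37732303e-05,
        1.33099987e+00, -2.23401773e-01]), 'dq': array([ 6.97581506e-04, -1.50375415e-03, -7.16753288e-05,  3.89836127e-04,
       -9.62850691e-04, -1.11227132e-03]), 'tau': array([ 2.30512727e-03, -4.12254667e+01, -2.59751487e+01, -2.97939005e-05,
        4.03675731e-03,  4.57920251e-06]), 'eef_pos': array([ 167.99465513, -497.12986333,  230.74837558]), 'ee_rot': array([-6.31322361e-04,  9.86760363e-01,  1.62183805e-01,  3.15408979e-05]), 'force': array([-0.04079412,  0.74653526, -0.0620485 ]), 'wrist_torque': array([ 0.02458889, -0.02527998, -0.00107487]), 'grip_width': 0.9978157123487702}
scene {'fx': 423.94673905380165, 'fy': 423.94673905380165, 'cx': 253.276927069089, 'cy': 192.80364428197032, 'R': array([[-0.3566101 ,  0.93425038,  0.00233738],
       [ 0.56854377,  0.21900116, -0.79296688],
       [-0.7413415 , -0.2814511 , -0.60926025]]), 't': array([ 178.02840616, -245.5040521 , 1427.44215365])}
top {'fx': 358.9112639900819, 'fy': 358.9112639900819, 'cx': 255.8245246972499, 'cy': 193.07338092615322, 'R': array([[-0.00454693, -0.99934607,  0.03587146],
       [-0.99754763,  0.00202748, -0.06996147],
       [ 0.06984299, -0.0361016 , -0.99690452]]), 't': array([  2.10935392, 575.6568741 , 903.92231777])}
wrist {'fx': 268.37665618318186, 'fy': 268.37665618318186, 'cx': 251.80412743552878, 'cy': 193.6739768136859, 'T_tool_cam': array([[ 1.26027267e-03, -9.62700339e-01, -2.70566940e-01,
         6.77225389e+01],
       [ 9.99998936e-01,  1.41213066e-03, -3.66590745e-04,
         7.19089439e-01],
       [ 7.34992907e-04, -2.70566190e-01,  9.62701094e-01,
        -1.42302926e+02],
       [ 0.00000000e+00,  0.00000000e+00,  0.00000000e+00,
         1.00000000e+00]])}
```

View pics/scene0.png

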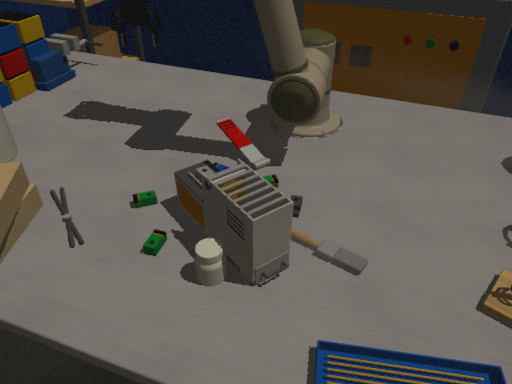

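View pics/top0.png

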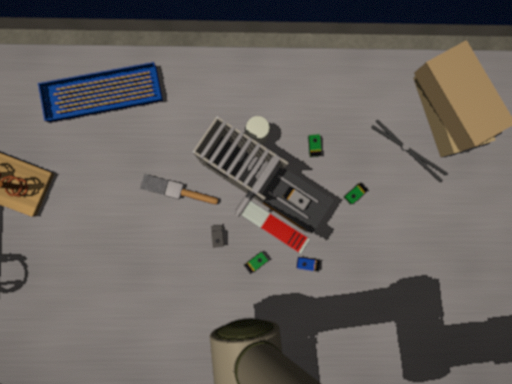

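View pics/wrist0.png

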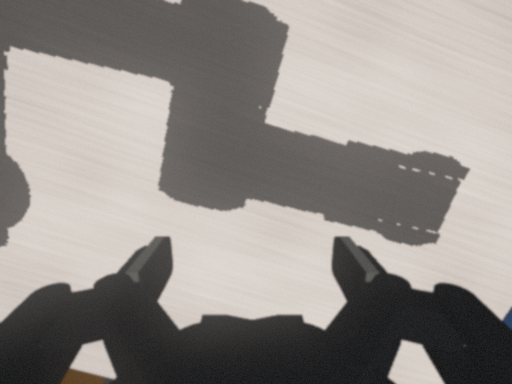

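```bash
python3 - <<'E'
import cv2
a=cv2.imread("pics/top0.png")[105:265,180:350]
cv2.imwrite("pics/topz.png",cv2.resize(a,None,fx=4.5,fy=3.7*4.5/4.5*1.0,interpolation=cv2.INTER_CUBIC) if 0 else cv2.resize(a,None,fx=3.7,fy=3.7,interpolation=cv2.INTER_CUBIC))
a=cv2.imread("pics/scene0.png")[105:295,130:370]
cv2.imwrite("pics/scenez.png",cv2.resize(a,None,fx=3.1,fy=3.1,interpolation=cv2.INTER_CUBIC))
E
```

```text
(no output)
```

View pics/topz.png

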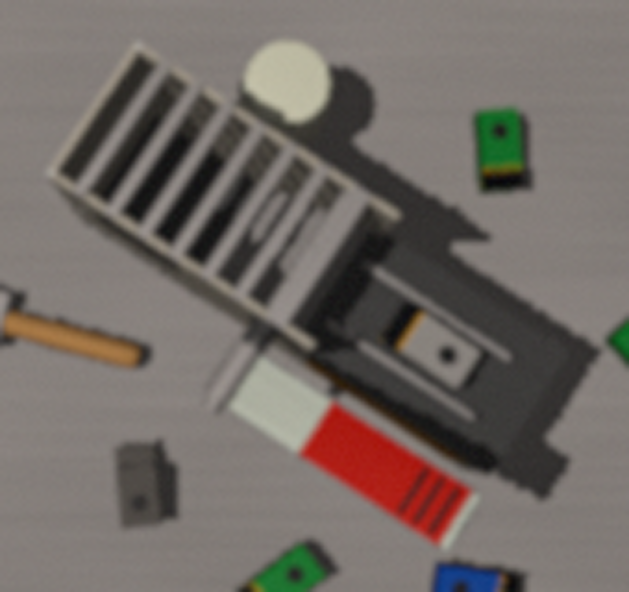

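View pics/scenez.png

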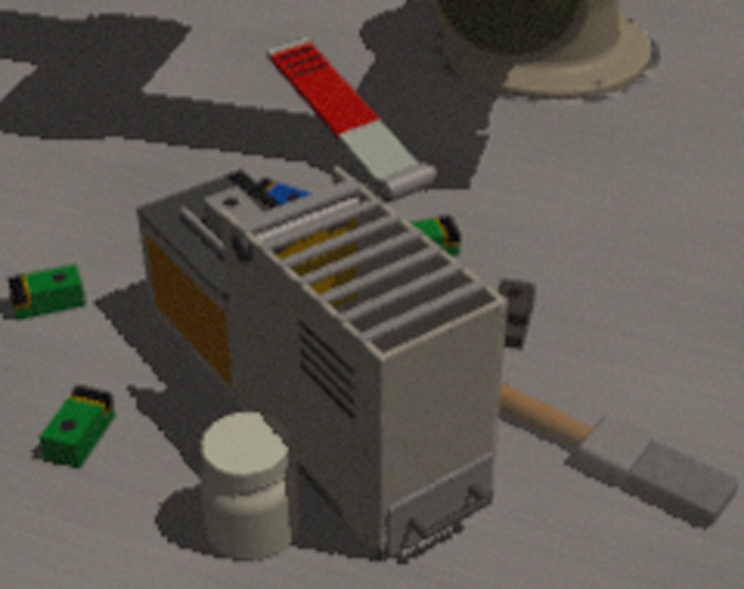

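```bash
cat > h.py <<'E'
import numpy as np
from rig import readout,cams
from scipy.optimize import least_squares
def proj(n,X):
    c=cams.calibration(n); p=c['R']@np.array(X,float)+c['t']; return np.array([c['fx']*p[0]/p[2]+c['cx'],c['fy']*p[1]/p[2]+c['cy']])
def ray(n,uv,z):
    c=cams.calibration(n); d=c['R'].T@np.array([(uv[0]-c['cx'])/c['fx'],(uv[1]-c['cy'])/c['fy'],1]); o=-c['R'].T@c['t']
    return o+d*(z-o[2])/d[2]
E
cat > fit.py <<'E'
from h import *
T=lambda u,v:(u/3.7+180,v/3.7+105)
S=lambda u,v:(u/3.1+130,v/3.1+105)
a=np.radians(15)
obs=[("top",T(135,45),(154,-47,178)),("top",T(50,175),(154,47,178)),("top",T(400,215),(-30,-47,178)),("top",T(315,349),(-30,47,178)),
("top",T(441,548),(-152,102,209)),("top",T(478,495),(-152,66,209)),("top",T(598,352),(-170,-47,100)),
("scene",S(383,358),(154,-47,178)),("scene",S(502,299),(154,47,178)),("scene",S(208,195),(-30,-47,178)),("scene",S(140,211),(-170,-47,100)),
("scene",S(267,52),(-152,66,209)),("scene",S(306,38),(-152,102,209))]
def W(p,X):
    c,s=np.cos(p[2]),np.sin(p[2]); return np.array([p[0]+c*X[0]-s*X[1],p[1]+s*X[0]+c*X[1],X[2]])
f=lambda p:np.concatenate([proj(n,W(p,X))-uv for n,uv,X in obs])
r=least_squares(f,[500,0,0.5],loss='soft_l1'); print(r.x); print(f(r.x).reshape(-1,2).round(1))
# tooth
for uv in [T(448,355)]: 
    w=ray("top",uv,124); c,s=np.cos(r.x[2]),np.sin(r.x[2]); d=w[:2]-r.x[:2]; print(w,c*d[0]+s*d[1],-s*d[0]+c*d[1])
for uv in [T(408,305),T(487,352),T(466,390),T(390,345)]:
    w=ray("top",uv,124); d=w[:2]-r.x[:2]; print(c*d[0]+s*d[1],-s*d[0]+c*d[1])
w=ray("top",T(140,505),24);print("blank",w, "jar",ray("top",T(287,82),80),"brushend",ray("top",T(140,355),20))
for n,uv in(("green",T(285,575)),("blue",T(480,580)),("green",T(500,135))): print(n,ray("top",uv,24))
E
python3 fit.py
```

```text
[607.57229799 -14.06767756   0.98534716]
[[ 0.8 -1.3]
 [-0.7 -0.6]
 [ 0.5 -0.5]
 [-0.4 -0.3]
 [ 1.9  0.7]
 [ 1.4  0.1]
 [-7.7  0.1]
 [-0.3 -0.2]
 [ 2.1 -0.3]
 [ 4.   4.1]
 [-1.2 -1.4]
 [ 0.  -1.3]
 [ 0.5 -1. ]]
[550.0911808  -99.69931301 124.        ] -103.13344251600601 0.5906418528440369
-65.50713835419674 -11.78738232440373
-122.42102338688021 -14.348019991350235
-124.20428792282878 12.650104154297125
-69.66689185863513 15.227906625148165
blank [452.79041393  97.08871046  24.        ] jar [732.61753151  -2.60530431  80.        ] brushend [555.65458071  97.65813052  20.        ]
green [404.56422543  -1.91376277  24.        ]
blue [ 399.99557433 -136.03840695   24.        ]
green [ 709.81716084 -154.89578335   24.        ]
```

```bash
sed -i '/T(598,352)/s/,("top",T(598,352),(-170,-47,100))//; s/("scene",S(208,195),(-30,-47,178)),//' fit.py
cat >> fit.py <<'E'
np.save("box.npy",r.x)
E
python3 fit.py
cat >> h.py <<'E'
from scipy.spatial.transform import Rotation as Ro
B=np.load("box.npy")
Rb=Ro.from_euler('z',B[2]).as_matrix()
def st():
    s=readout.sense(); q=s['ee_rot']; return s,Ro.from_quat([q[1],q[2],q[3],q[0]]).as_matrix()
def b2w(X): return Rb@np.array(X,float)+[B[0],B[1],0]
def w2b(X): return Rb.T@(np.array(X,float)-[B[0],B[1],0])
E
python3 - <<'E'
from h import *
s,R=st()
d=b2w([-143,42,250])-s['eef_pos']
print(d, "tool cm",R.T@d/10)
th=np.radians(15)
Rt=Rb@np.array([[np.cos(th),0,np.sin(th)],[0,-1,0],[np.sin(th),0,-np.cos(th)]])
print(np.linalg.det(Rt), Ro.from_matrix(R.T@Rt).as_rotvec(degrees=True)/5)
R0=Rb@np.diag([1,-1,-1.]);print(Ro.from_matrix(R.T@R0).as_rotvec(degrees=True)/5,Ro.from_matrix(R0.T@Rt).as_rotvec(degrees=True)/5)
E
```

```text
[607.68411459 -13.30455572   0.98520667]
[[ 0.5 -1.4]
 [-1.  -0.7]
 [ 0.2 -0.5]
 [-0.7 -0.3]
 [ 1.5  0.6]
 [ 1.   0. ]
 [ 0.1 -0. ]
 [ 2.5 -0.2]
 [-1.  -1.3]
 [ 0.3 -1.3]
 [ 0.8 -0.9]]
[550.0911808  -99.69931301 124.        ] -103.83129980306023 0.24756899274731836
-66.2032570744071 -12.125169096300347
-123.11678181191104 -14.693802337622238
-124.90383918663954 12.304071018040204
-70.36680580558718 14.889535199852084
blank [452.79041393  97.08871046  24.        ] jar [732.61753151  -2.60530431  80.        ] brushend [555.65458071  97.65813052  20.        ]
green [404.56422543  -1.91376277  24.        ]
blue [ 399.99557433 -136.03840695   24.        ]
green [ 709.81716084 -154.89578335   24.        ]
[325.65092567 387.93649338  19.13343499] tool cm [ 43.26833573 -26.33277592  -1.8786701 ]
1.0 [ 0.97951292  2.88418418 -7.51385493]
[-9.59528775e-03 -6.06490183e-03 -7.55652890e+00] [ 5.84467271e-17  3.00000000e+00 -1.88459582e-16]
```

Call:
{"method": "carry_out", "body": {
  "steps": [3.08,-1.88,-0.2,0,0,0,0.65,3.08,-1.88,-0.2,0,0,0,0.65,3.08,-1.88,-0.2,0,0,0,0.65,3.08,-1.88,-0.2,0,0,0,0.65,3.08,-1.88,-0.2,0,0,0,0.65,3.08,-1.88,-0.2,0,0,0,0.65,3.08,-1.88,-0.2,0,0,0,0.65,3.08,-1.88,-0.2,0,0,0,0.65,3.08,-1.88,-0.2,0,0,0,0.65,3.08,-1.88,-0.2,0,0,0,0.65,3.08,-1.88,0,0,0,0,0.65,3.08,-1.88,0,0,0,0,0.65,3.08,-1.88,0,0,0,0,0.65,3.2,-1.9,0,0,0,0,0.65]
}}

```text
time_s: 1.32
eef_pos: [494.1, -107.8, 251.2]
ee_rot: [-0.0, 0.987, 0.162, -0.0]
force: [1.1, -1.5, 0.7]
grip_width: 0.829
```

Call:
{"method": "carry_out", "body": {
  "steps": [0,0,0,0,0,-1.26,0.65,0,0,0,0,0,-1.26,0.65,0,0,0,0,0,-1.26,0.65,0,0,0,0,0,-1.26,0.65,0,0,0,0,0,-1.26,0.65,0,0,0,0,0,-1.26,0.65,0,0,0,0,1,0,0.65,0,0,0,0,1,0,0.65,0,0,0,0,1,0,0.65,0,0,0,0,0,0,0.65]
}}

```text
time_s: 2.15
eef_pos: [492.6, -110.6, 250.7]
ee_rot: [-0.063, 0.874, 0.468, 0.116]
force: [0.4, 0.3, 0.1]
grip_width: 0.828
```

```bash
python3 - <<'E'
from h import *
import cv2
s,R=st()
print(s['time_s'],w2b(s['eef_pos']),(Rb.T@R).round(3),s['grip_width'],s['force'])
for n in("wrist","scene","top"): cv2.imwrite(f"pics/{n}1.png",cams.capture(n)[:,:,::-1])
E
```

```text
2.15 [-144.65011062   42.12635915  250.68436049] [[ 0.965 -0.002  0.262]
 [-0.003 -1.     0.001]
 [ 0.262 -0.001 -0.965]] 0.8275197792134994 [0.44559125 0.26059856 0.08025717]
```

View pics/wrist1.png

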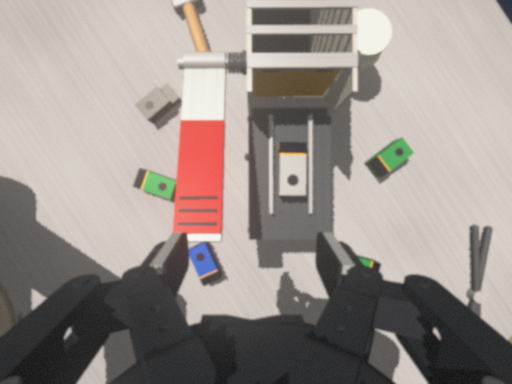

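View pics/scene1.png

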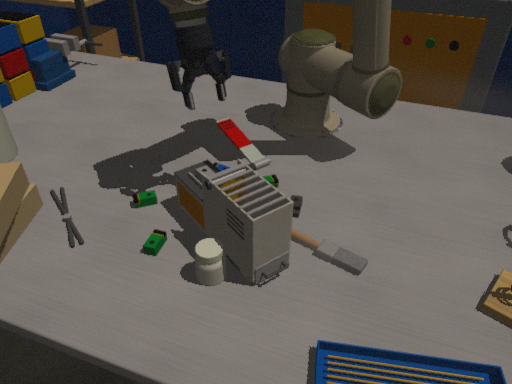

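```bash
python3 - <<'E'
from h import *
import cv2
a=cv2.imread("pics/wrist1.png")[100:300,140:360]
cv2.imwrite("pics/wz.png",cv2.resize(a,None,fx=3,fy=3,interpolation=cv2.INTER_CUBIC))
E
```

```text
(no output)
```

View pics/wz.png

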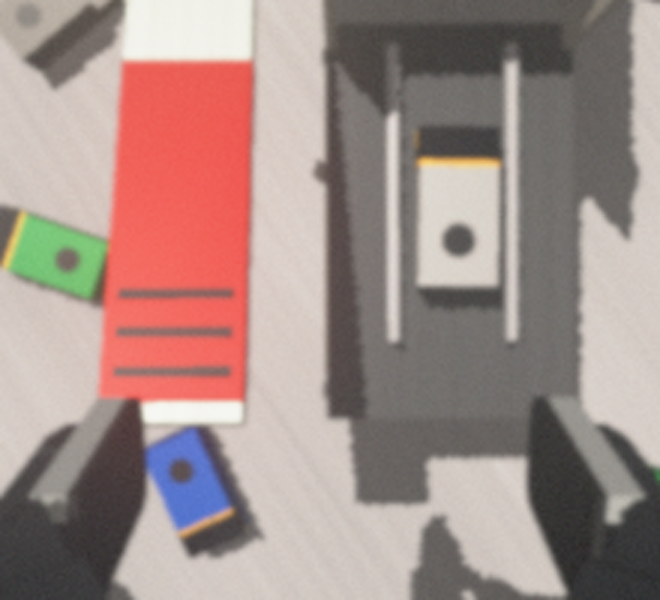

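```bash
cat >> h.py <<'E'
def wray(uv,z,s,R):
    c=cams.calibration("wrist"); T=c['T_tool_cam']
    d=R@T[:3,:3]@np.array([(uv[0]-c['cx'])/c['fx'],(uv[1]-c['cy'])/c['fy'],1]); o=R@T[:3,3]+s['eef_pos']
    return w2b(o+d*(z-o[2])/d[2])
E
python3 - <<'E'
from h import *
s,R=st()
q=lambda u,v:(u/3+140,v/3+100)
for n,p,z in [("rearL",(416,287),124),("rearR",(500,287),124),("frL",(416,128),124),("frR",(500,128),124),("lever",(103,400),209),("lever",(243,422),209),("rail",(393,343),108),("rail",(511,343),108),("plateR",(580,420),100),("plateL",(328,418),100)]:
    print(n,wray(q(*p),z,s,R).round(1))
T=cams.calibration("wrist")
M=T['T_tool_cam']
for z in(141,146): print((M@[ *(z*np.array([(187-T['cx'])/T['fx'],(232.7-T['cy'])/T['fy'],1])),1]).round(1), (M@[ *(z*np.array([(318-T['cx'])/T['fx'],(232.7-T['cy'])/T['fy'],1])),1]).round(1))
E
```

```text
rearL [-120.8   14.   124. ]
rearR [-120.8  -15.5  124. ]
frL [-65.2  14.1 124. ]
frR [-65.1 -15.2 124. ]
lever [-146.9   99.2  209. ]
lever [-152.3   64.8  209. ]
rail [-141.9   20.9  108. ]
rail [-141.9  -22.9  108. ]
plateR [-171.9  -51.1  100. ]
plateL [-171.3   45.   100. ]
[  9.5 -34.  -12.4   1. ] [  9.6  34.8 -12.3   1. ]
[  7.5 -35.2  -7.8   1. ] [ 7.6 36.1 -7.7  1. ]
```

Call:
{"method": "carry_out", "body": {
  "steps": [-0.21,0.033,0.985,0,0,0,0.65,-0.21,0.033,0.985,0,0,0,0.65,-0.21,0.033,0.985,0,0,0,0.65,-0.21,0.033,0.985,0,0,0,0.65,-0.21,0.033,0.985,0,0,0,0.65,-0.21,0.033,0.985,0,0,0,0.65,-0.21,0.033,0.985,0,0,0,0.65,-0.21,0.033,0.985,0,0,0,0.65,-0.21,0.033,0.985,0,0,0,0.65,-0.21,0.033,0.985,0,0,0,0.65,-0.21,0.033,0.985,0,0,0,0.65,-0.21,0.033,0.985,0,0,0,0.65,0,0,0,0,0,0,0.65,0,0,0,0,0,0,0.65]
}}

```text
time_s: 3.47
eef_pos: [499.9, -106.4, 130.2]
ee_rot: [-0.062, 0.873, 0.469, 0.115]
force: [-1.6, 0.3, 2.6]
grip_width: 0.825
```

```bash
python3 - <<'E'
from h import *
import cv2
s,R=st()
print(s['time_s'],w2b(s['eef_pos']),(Rb.T@R).round(3),s['grip_width'],s['force'])
a=cams.capture("wrist")[:,:,::-1];cv2.imwrite("pics/wrist2.png",a)
a=cams.capture("scene")[80:230,130:330,::-1];cv2.imwrite("pics/scene2.png",cv2.resize(a,None,fx=3.8,fy=3.8,interpolation=cv2.INTER_CUBIC))
E
```

```text
3.4667 [-137.15794197   38.34915606  130.1565727 ] [[ 0.966  0.001  0.259]
 [ 0.    -1.     0.001]
 [ 0.259 -0.001 -0.966]] 0.8247276222570796 [-1.5797461   0.26220121  2.63476167]
```

View pics/wrist2.png

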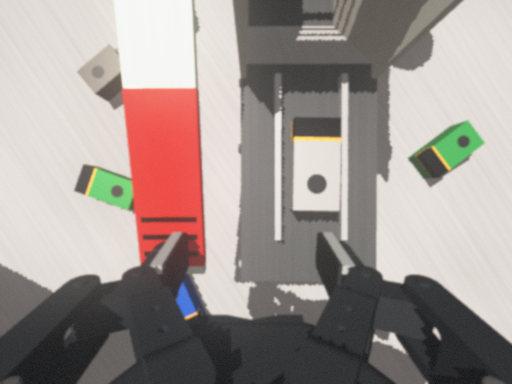

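View pics/scene2.png

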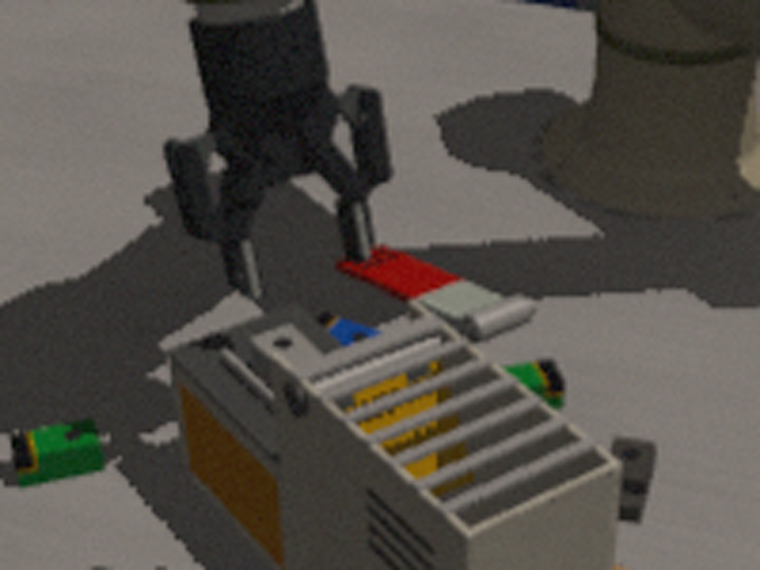

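```bash
python3 - <<'E'
from h import *
s,R=st()
for n,p,z in [("rL",(293,212),124),("rR",(340,212),124),("railL",(278,241),108),("railR",(347,241),108)]: print(n,wray(p,z,s,R).round(1))
M=cams.calibration("wrist");T=M['T_tool_cam']
for p in((316,233),(330,233),(187,233),(173,233)):
  for z in (144,):
    x=T[:3,:3]@(z*np.array([(p[0]-M['cx'])/M['fx'],(p[1]-M['cy'])/M['fy'],1]))+T[:3,3]; print(p,x.round(1),w2b(R@x+s['eef_pos']).round(1))
E
```

```text
rL [-121.9   13.2  124. ]
rR [-121.8  -15.2  124. ]
railL [-142.5   20.7  108. ]
railR [-142.4  -25.2  108. ]
(316, 233) [ 8.2 34.5 -9.6] [-131.7    3.6  142.3]
(330, 233) [ 8.2 42.  -9.6] [-131.6   -3.9  142.3]
(187, 233) [  8.2 -34.7  -9.7] [-131.8   72.8  142.3]
(173, 233) [  8.1 -42.2  -9.7] [-131.8   80.4  142.3]
```

Call:
{"method": "carry_out", "body": {
  "steps": [-0.166,0.02,0.618,0,0,0,0.65,-0.166,0.02,0.618,0,0,0,0.65,-0.166,0.02,0.618,0,0,0,0.65,-0.166,0.02,0.618,0,0,0,0.65,-0.166,0.02,0.618,0,0,0,0.65,0,0,0,0,0,0,0.65,0,0,0,0,0,0,0.65]
}}

```text
time_s: 4.15
eef_pos: [500.6, -107.2, 98.0]
ee_rot: [-0.062, 0.873, 0.469, 0.114]
force: [-2.5, -2.5, 3.5]
grip_width: 0.824
```

```bash
python3 - <<'E'
from h import *
import cv2
s,R=st()
print(s['time_s'],w2b(s['eef_pos']),s['grip_width'],Rb.T@s['force'])
a=cams.capture("wrist")[:,:,::-1];cv2.imwrite("pics/wrist3.png",a)
a=cams.capture("scene")[80:230,130:330,::-1];cv2.imwrite("pics/scene3.png",cv2.resize(a,None,fx=3.8,fy=3.8,interpolation=cv2.INTER_CUBIC))
E
```

```text
4.15 [-137.44964901   37.3845973    98.0439863 ] 0.823579614665123 [-3.44389553  0.6659351   3.50001143]
```

View pics/wrist3.png

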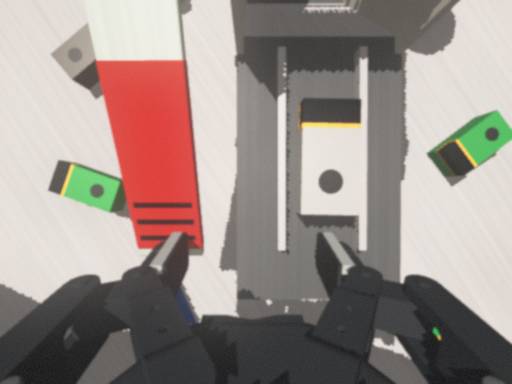

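View pics/scene3.png

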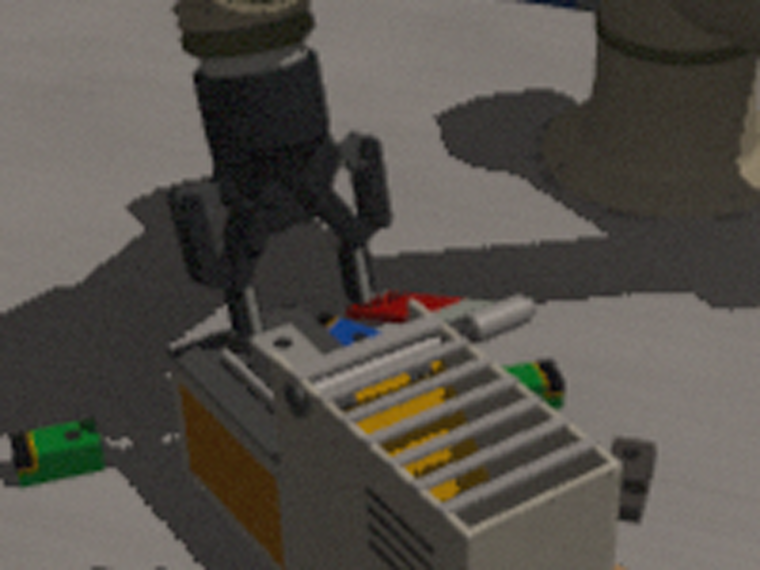

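Call:
{"method": "carry_out", "body": {
  "steps": [0.483,0,0.13,0,0,0,0.65,0.483,0,0.13,0,0,0,0.65,0.483,0,0.13,0,0,0,0.65,0.483,0,0.13,0,0,0,0.65,0.483,0,0.13,0,0,0,0.65,0.483,0,0.13,0,0,0,0.65,0.483,0,0.13,0,0,0,0.65,0.483,0,0.13,0,0,0,0.65,0.483,0,0.13,0,0,0,0.65,0.483,0,0.13,0,0,0,0.65,0.483,0,0.13,0,0,0,0.65,0.483,0,0.13,0,0,0,0.65,0,0,0,0,0,0,0.65]
}}

```text
time_s: 5.33
eef_pos: [534.5, -56.7, 98.7]
ee_rot: [-0.061, 0.873, 0.47, 0.115]
force: [-1.9, -5.3, 2.9]
grip_width: 0.827
```

```bash
python3 - <<'E'
from h import *
import cv2
s,R=st()
print(s['time_s'],w2b(s['eef_pos']),s['grip_width'],Rb.T@s['force'])
a=cams.capture("wrist")[:,:,::-1];cv2.imwrite("pics/wrist4.png",a)
a=cams.capture("scene")[80:230,130:330,::-1];cv2.imwrite("pics/scene4.png",cv2.resize(a,None,fx=3.8,fy=3.8,interpolation=cv2.INTER_CUBIC))
E
```

```text
5.3333 [-76.61717463  36.94593878  98.71987136] 0.826684804741755 [-5.44315972 -1.3563849   2.93213572]
```

View pics/wrist4.png

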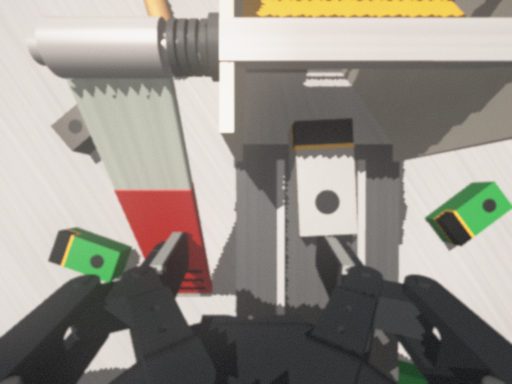

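View pics/scene4.png

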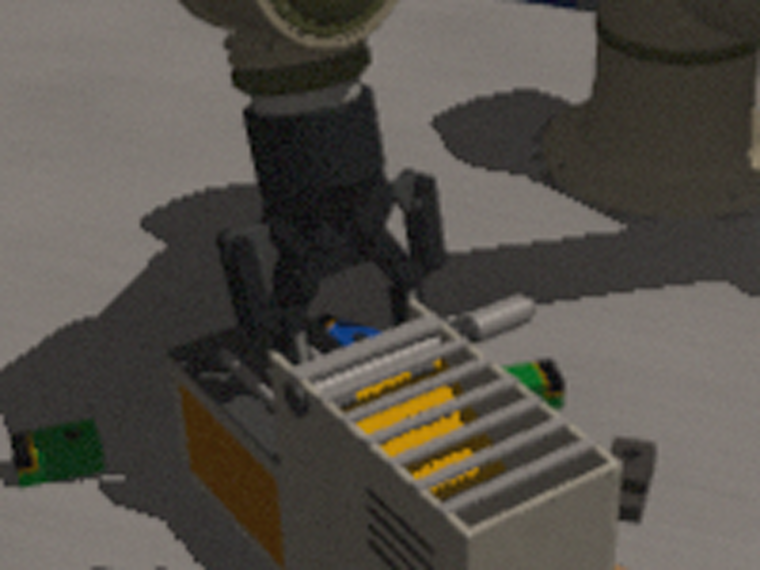

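Call:
{"method": "carry_out", "body": {
  "steps": [0.386,0,0.104,0,0,0,0.65,0.386,0,0.104,0,0,0,0.65,0.386,0,0.104,0,0,0,0.65,0.386,0,0.104,0,0,0,0.65,0.386,0,0.104,0,0,0,0.65,0.386,0,0.104,0,0,0,0.65,0,0,0,0,0,0,0.65,0,0,0,0,0,0,0.65]
}}

```text
time_s: 6.1
eef_pos: [547.6, -37.3, 98.6]
ee_rot: [-0.061, 0.873, 0.47, 0.115]
force: [-3.1, -7.8, 2.5]
grip_width: 0.825
```

```bash
python3 - <<'E'
from h import *
import cv2
s,R=st()
print(s['time_s'],w2b(s['eef_pos']),s['grip_width'],Rb.T@s['force'])
a=cams.capture("wrist")[:,:,::-1];cv2.imwrite("pics/wrist5.png",a)
a=cams.capture("scene")[80:230,130:330,::-1];cv2.imwrite("pics/scene5.png",cv2.resize(a,None,fx=3.8,fy=3.8,interpolation=cv2.INTER_CUBIC))
E
```

```text
6.1 [-53.25576394  36.80068519  98.62920757] 0.8249210286511377 [-8.19659704 -1.67892558  2.52254645]
```

View pics/wrist5.png

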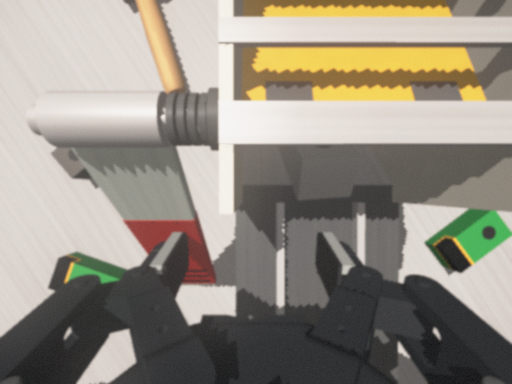

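View pics/scene5.png

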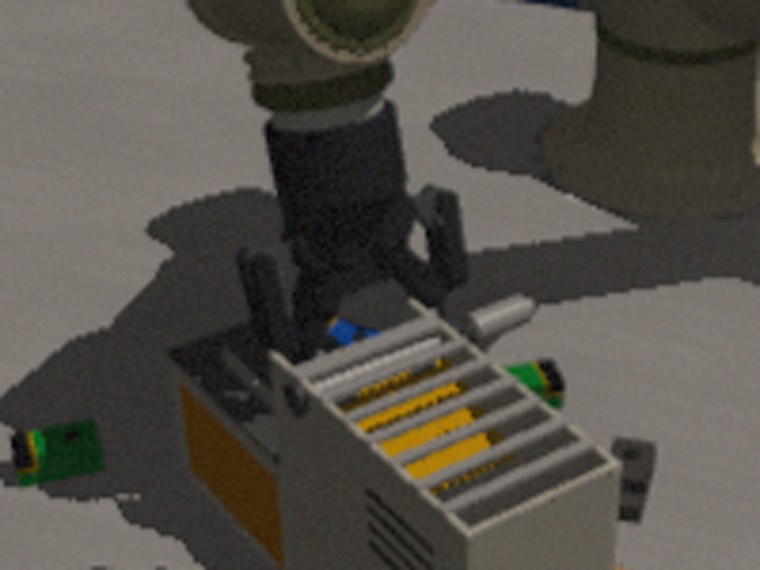

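Call:
{"method": "carry_out", "body": {
  "steps": [0,0,0,0,0,0,0.65,0,0,0,0,0,0,0.65,0,0,0,0,0,0,0.65,0,0,0,0,0,0,0.65,0,0,0,0,0,0,0.65,0,0,0,0,0,0,0.65]
}}

```text
time_s: 6.7
eef_pos: [547.5, -37.4, 98.7]
ee_rot: [-0.061, 0.873, 0.469, 0.115]
force: [-2.4, -7.6, 2.1]
grip_width: 0.822
```

```bash
python3 - <<'E'
from h import *
import cv2
a=cams.capture("top")[105:265,180:350,::-1];cv2.imwrite("pics/top6.png",cv2.resize(a,None,fx=3.7,fy=3.7,interpolation=cv2.INTER_CUBIC))
a=cams.capture("scene")[150:250,180:300,::-1];cv2.imwrite("pics/scene6.png",cv2.resize(a,None,fx=5.5,fy=5.5,interpolation=cv2.INTER_CUBIC))
E
```

```text
(no output)
```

View pics/top6.png

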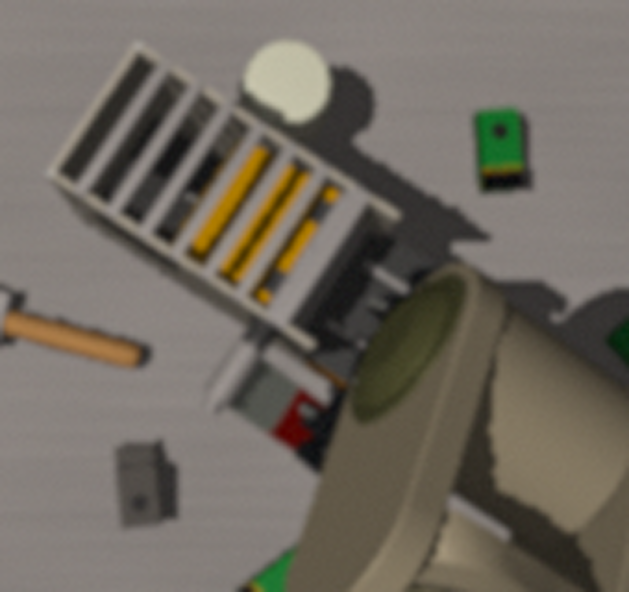

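View pics/scene6.png

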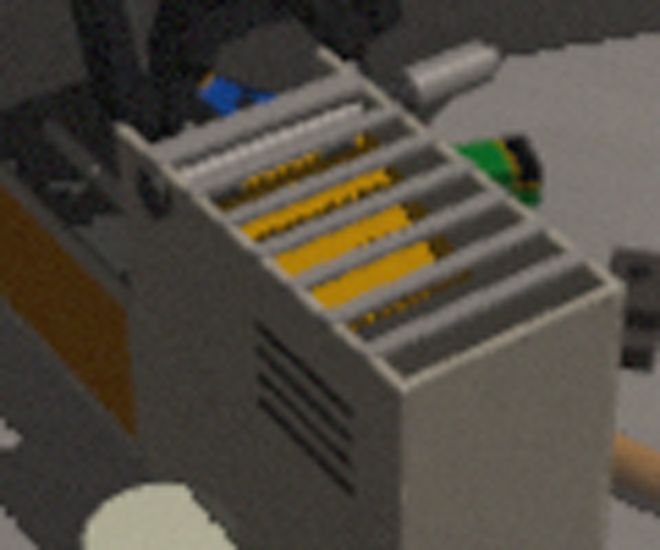

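```bash
python3 - <<'E'
from h import *
import cv2
for z in (12,30,60): print(z,w2b(ray("top",(190/3.7+180,207/3.7+105),z)).round(), w2b(ray("top",(210/3.7+180,165/3.7+105),z)).round())
a=cv2.imread("pics/top0.png")[110:205,190:290];b=cams.capture("top")[110:205,190:290,::-1]
cv2.imwrite("pics/cmp.png",cv2.resize(cv2.convertScaleAbs(cv2.hconcat([a,b]),alpha=1.6),None,fx=4,fy=4,interpolation=cv2.INTER_CUBIC))
E
```

```text
12 [93. -1. 12.] [ 98. -34.  12.]
30 [91.  1. 30.] [ 96. -32.  30.]
60 [87.  4. 60.] [ 92. -27.  60.]
```

View pics/cmp.png

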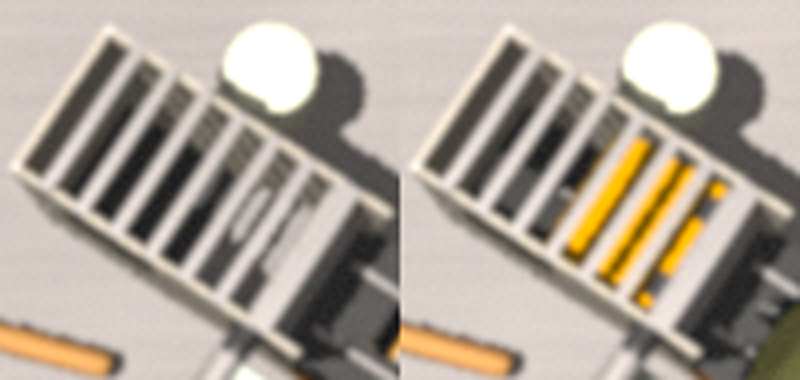

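Call:
{"method": "carry_out", "body": {
  "steps": [0.014,0,-0.825,0,0,0,0.65,0.014,0,-0.825,0,0,0,0.65,0.014,0,-0.825,0,0,0,0.65,0.014,0,-0.825,0,0,0,0.65,0.014,0,-0.825,0,0,0,0.65,0.014,0,-0.825,0,0,0,0.65,0.014,0,-0.825,0,0,0,0.65,0.014,0,-0.825,0,0,0,0.65,0.014,0,-0.825,0,0,0,0.65,0.014,0,-0.825,0,0,0,0.65,0.014,0,-0.825,0,0,0,0.65,0.014,0,-0.825,0,0,0,0.65,0.014,0,-0.825,0,0,0,0.65,0.014,0,-0.825,0,0,0,0.65,0.014,0,-0.825,0,0,0,0.65,0.014,0,-0.825,0,0,0,0.65]
}}

```text
time_s: 8.18
eef_pos: [529.5, -63.9, 227.3]
ee_rot: [-0.062, 0.874, 0.469, 0.115]
force: [0.0, 0.4, 0.6]
grip_width: 0.828
```

Call:
{"method": "carry_out", "body": {
  "steps": [-0.8,0,-1.2,0,0,0,0.65,-0.8,0,-1.2,0,0,0,0.65,-0.8,0,-1.2,0,0,0,0.65,-0.8,0,-1.2,0,0,0,0.65,-0.8,0,-1.2,0,0,0,0.65,-0.8,0,-1.2,0,0,0,0.65,0,0,0,0,0,0,0.65,0,0,0,0,0,0,0.65,0,0,0,0,0,0,0.65,0,0,0,0,0,0,0.65]
}}

```text
time_s: 9.02
eef_pos: [493.8, -117.3, 283.1]
ee_rot: [-0.062, 0.873, 0.469, 0.115]
force: [0.2, -0.2, 0.5]
grip_width: 0.824
```

```bash
python3 - <<'E'
from h import *
import cv2
s,R=st()
print(s['time_s'],w2b(s['eef_pos']),s['grip_width'],Rb.T@s['force'])
b=cams.capture("top")[105:265,180:350,::-1]
cv2.imwrite("pics/top7.png",cv2.resize(cv2.convertScaleAbs(b,alpha=1.6),None,fx=3.7,fy=3.7,interpolation=cv2.INTER_CUBIC))
a=cams.capture("scene")[105:295,130:370,::-1];cv2.imwrite("pics/scene7.png",cv2.resize(a,None,fx=3.1,fy=3.1,interpolation=cv2.INTER_CUBIC))
cv2.imwrite("pics/wrist7.png",cams.capture("wrist")[:,:,::-1])
E
```

```text
9.0167 [-149.58446417   37.47030142  283.10186755] 0.823549417237542 [-0.02006309 -0.25089686  0.50781561]
```

View pics/top7.png

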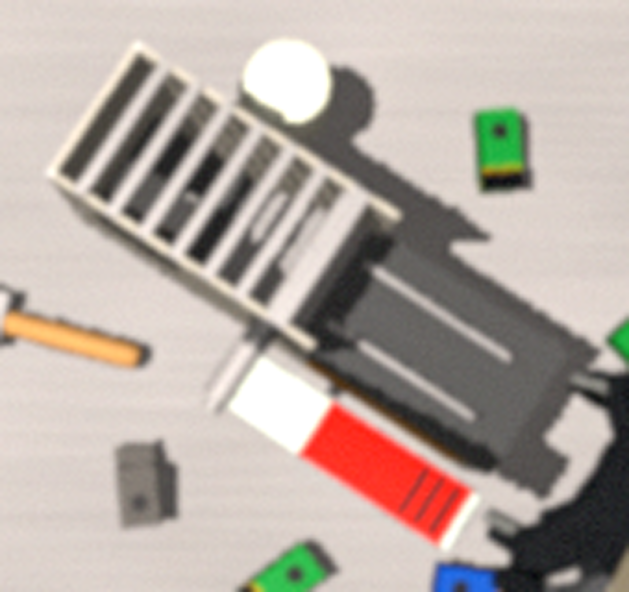

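View pics/scene7.png

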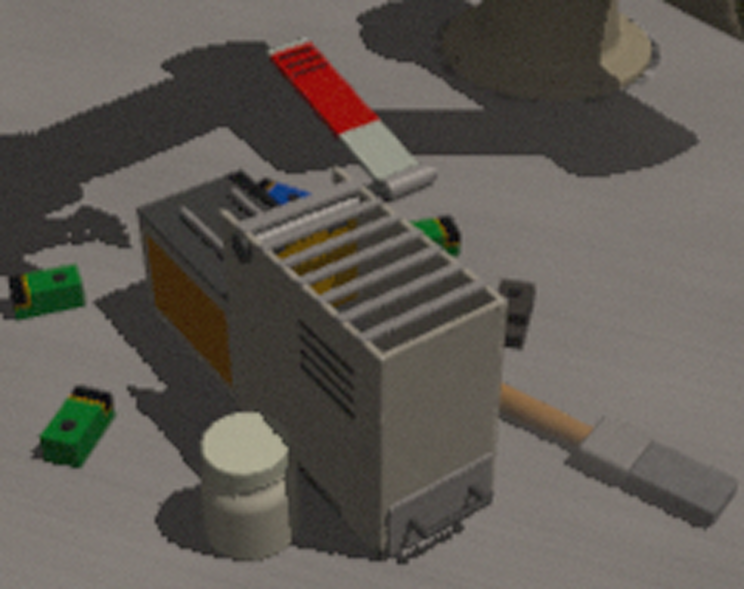

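View pics/wrist7.png

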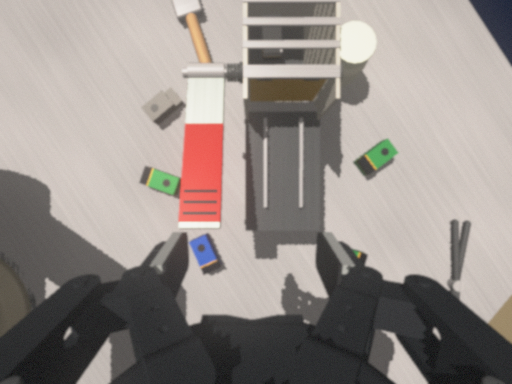

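```bash
python3 -c "
from rig import finish_job
print(finish_job())"
```

```text
the job is handed in; nothing more can be done
None
```

I handed the job in at about 9 s of the 37 s allowed. The cutter tooth went down the chute into the pan and the flap sprang shut. `finish_job` reports no verdict, so this rests on my own checks.

**How it went:** I tilted the tool 15° and opened the gripper to about 70 mm. One fingertip held the red lever down while the other pushed the tooth along the lane until it dropped over the brink. I then lifted the gripper clear, which let the flap close.

**Last checks:**
- **Tooth:** the slide plate is empty. Between the slats there is a grey patch and a faint gold seam at about box x 90, y 0 mm, which fits the tooth lying in the pan. The slats hide part of it, so I could not measure its height or confirm directly that it is at rest.
- **Flap and lever:** both appear back in their shut position in the scene, top and wrist pictures. The flap angle itself is not something I can read. From the geometry I expected more than 0.6 rad of opening during the push.
- **Flap touching the tooth:** I have no direct reading of this. The flap looked well raised in the pictures taken during the push.
- **Blank, jar and brush:** they look unmoved in the pictures compared with the start; I did not measure them.
- **Robot:** the gripper is clear of everything, with a force reading of about 0.5 N, which is sensor noise.

The box position fit was off by up to 2.5 pixels, and the wrist camera put the lane about 1–2 mm to the side of the fixed cameras' estimate. I corrected for that offset before pushing.

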